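Snap the lid of a glass food box shut, corner by corner

ROBOT

A 6-joint arm with a two-finger parallel gripper is mounted at the origin on the work surface. World frame = base frame: x ahead of the robot, y to its left, z up, the work surface at z = 0. Lengths are in m, angles in rad, forces in N, time in s.
With the tool pointing down it reaches from about 0.425 to 1.125 m from the base axis. Payload 14.9 kg.
Tool frame: the origin (TCP) lies at the centre of the arm's flange, where the gripper is bolted on; the fingertips stand 191 mm ahead of it and the grasp point (between the pads) lies 172 mm ahead of it (finger_overhang is the distance from the TCP to the fingertips, in m); z points along the fingers, y is the direction in which the jaws open and shut (so a half turn about z gives the same grasp; the last joint's range is limited). The gripper opens to 91 mm and grips with 3 to 60 N. Pads are 32 mm wide; open, the fingers measure 118 mm over their backs; the gripper's body (76 mm by 178 mm) begins 60 mm behind the grasp point.
Start: joints at [-0.033, 0.379, 1.734, -0, 1.028, -0.033], TCP at [0.7, -0, 0.405] pointing down, gripper open.
Joint ranges: [-2.77, 2.77], [-0.74, 2.19], [0, 2.66], [-1.06, 4.2], [0.31, 2.87], [-3.08, 3.08]. Speed limits (rad/s): [1.89, 1.89, 2.39, 3.14, 3.14, 3.14].

INTERFACE

Orientations are given as a 3x3 rotation matrix whose columns are the frame's x, y, z axes.
In Python, from station import get_state, read_camera, camera_params, finish_job, finger_overhang gives the robot as it stands.
- The arm moves only by the tool arm_command, never from a script. Its argument "motion" is one flat list of numbers, 7 for each row, row after row: the shift along the tool's x, y, z in units of 60 mm (1.0 is 60 mm), then the turn, a rotation vector about the tool's x, y, z in units of 10 degrees (1.0 is 10 degrees), then the opening in per cent of the stroke, from 0 (shut) to 100 (fully open). A call has 1 to 5 rows; each row is the pose to reach, as a shift and turn from the pose commanded when the call began, along the tool's axes at that moment; what a row does not reach only later rows make up. A row lasts 1/8 s, in which the tool goes at most 62.5 mm and 10.7 degrees, less where a joint would pass 70% of its speed; a pose out of reach is approached as far as the arm can. A call with a gripper value outside its range is refused whole. The fingers move at their own pace and stop on an object; the grip force is fixed at half the most. Time passes only in rows, so rows that repeat a pose let the fingers close. It gives the time, the measured TCP pose, the force and the opening at its end, in the units of the state.
- get_state(): the state, without advancing time (a new reading comes with each control period).
- read_camera(name): name is "scene" or "side" or "wrist"; returns the picture (480x640x3 uint8, red, green, blue); there is no depth.
- camera_params(name): a dict with "intrinsics" (3x3 intrinsics, pixels), "rvec" (rotation vector, rad) and "tvec" (3), from world to camera coordinates, as OpenCV has them. Camera axes: x right, y down, z forward; pixel columns grow to the right and rows downward; lengths in m; the calibration is good to about 2 mm. A picture is of the moment at which its call begins: read the wrist's pose just before it. camera_params takes no time and is no camera call; for the wrist camera it gives the pose at the moment of the call.
- finish_job(): hands the job in, once; it reports no verdict.
The state is a dict: "time": time; "joint_positions": joint angles; "qvel": joint speeds; "joint_torque": joint torques, N m; "ee_pos": TCP position; "orientation": TCP orientation; "force": force on the tool from outside, world axes, zero at the start; "ft_torque": the same for the moment, N m; "grip_width": opening from 0.0 (shut) to 1.0 (fully open).
Only numpy, scipy, OpenCV 4.12 (cv2) and the standard library are available. Lean on these libraries where they do the work, as an engineer would, in place of code of your own. Each camera call takes 0.05 s, during which the arm holds its last target. There are 200 camera calls.

TASK

The blue lid has been laid on the glass food box of boiled eggs, but its four corners are still sprung up. Go round the lid and press each corner down with the fingertips until it clicks shut, so that the whole rim lies flat on the glass. Leave the box standing where it is, neither lifted nor shoved about, and leave the mortar, the measuring cup and the wooden spoon alone.

Things in the scene. Friction and masses are not known exactly. Their poses are not given: they have to be found in the camera images.
- box: rectangular glass food box of boiled eggs, lidded, about 1 kg, standing loose on the counter. Origin: centre of its underside. x along the long side, y along the short side, z up. The glass is at most 178 by 128 mm at the top flange and tapers to 160 by 110 mm at the foot. Its blue plastic lid stays attached and cannot come off
- lid_middle (a point): middle of the lid, on its panel, 66 mm above the box's origin. Lid outline 184 mm (x) by 134 mm (y), corners rounded at 24 mm radius; its raised rim is 11 mm wide and, shut, its top lies 70 mm above the counter. The lid bends along straight lines joining the middles of neighbouring sides: the diamond between them already lies down, each corner outside it is a rim section, sprung up
- corner_a (a joint): raised angle in rad of the lid corner at the box's +x +y, about the line joining the middles of the two sides meeting there. 0 = shut and flat; about 0.17 to 0.19 = sprung up, the corner's tip about 8 mm high. Pressed on its rounded corner it resists with about 10 N (more nearer a side's middle), about two thirds of the way down it snaps to 0 and stays; pressed less far, it springs back up
- corner_b (a joint): the same for the lid corner at the box's -x +y
- corner_c (a joint): the same for the lid corner at the box's -x -y
- corner_d (a joint): the same for the lid corner at the box's +x -y
- press_a (a point): point on top of the rim in the middle of the rounded corner at +x +y, 5.5 mm in from the edge: the place to press. It rides on the corner: at x = 81, y = 56, z = 70 mm in the box's frame when shut, about 7 mm higher when sprung up
- press_b (a point): the same point of the corner at -x +y (x = -81, y = 56, z = 70 mm in the box's frame when shut)
- press_c (a point): the same point of the corner at -x -y (x = -81, y = -56, z = 70 mm in the box's frame when shut)
- press_d (a point): the same point of the corner at +x -y (x = 81, y = -56, z = 70 mm in the box's frame when shut)
- mortar: cream ceramic mortar, 124 mm across the rim, 85 mm high, its pestle leaning in it up to 120 mm high (one piece with the mortar here), 0.9 kg, loose beside the box's +y side; origin centre of its underside. A bystander
- cup: steel measuring cup, 82 mm across, 58 mm high, with a flat handle 16 mm wide that reaches 146 mm from its middle to its own -x at 56 mm height; loose beside the box's -y side; origin centre of the cup's underside. A bystander
- spoon: wooden spoon, 290 mm long, handle 13 mm thick, lying on the counter past the box's +x end; origin on the counter under its middle, its x axis along it towards the bowl (44 mm wide). A bystander
Mind the look-alikes: they are no part of the job. What is meant by the box is not red, and is the smaller of those in its own colour.

How it is judged:
At the end, for the whole second after the job is handed in: All four corners of the lid are shut (each within 0.03 rad, some 1.3 mm at the corner, of flat), the box stands level and at rest on the counter within 40 mm of where it was, and the mortar, the cup and the spoon are within 30 mm of where they were (value of joint each of corner_a, corner_b, corner_c, corner_d below 0.03 rad and height (world z) of box below 0.005 m and angle between box's own z axis and vertical below 0.03 rad and linear speed of box below 0.02 m/s and distance of box from where it was at the start of the episode below 0.04 m and distance of each of mortar, cup, spoon from where it was at the start of the episode below 0.03 m); the robot touches nothing.
It fails at once if the food box is lifted or tipped (height (world z) of box above 0.012 m or angle between box's own z axis and vertical above 0.12 rad).
It fails at once if the food box is shoved more than 40 mm from its place (distance of box from where it was at the start of the episode above 0.04 m).
It fails at once if the lid or box is pressed with another part of the arm than the gripper (contact force between the arm and box above 2 N).
It fails at once if the mortar, the measuring cup or the wooden spoon is moved more than 30 mm or picked up (distance of any of mortar, cup, spoon from where it was at the start of the episode above 0.03 m).
It also fails if it takes over 58 s, if anything falls off the work surface, if the arm or the gripper's body presses on something with over 40 N, if the wrist force passes 120 N, or if a joint passes its speed limit or range.

## Working session

There is one attempt and no reset: what is moved stays moved. The work goes in short steps, Python scripts to look and compute and a tool call to move; the robot and the scene stay as the last step left them, time stands still between calls to the robot, and variables do not carry over. Pictures are saved under pics/ and viewed, about 8 in all and at most 12, crops included, and the job is handed in when it is done.

Besides the shell and the picture viewer there is one more tool, called after "Request:" by a JSON object that holds its "method" and its "body". arm_command: Moves the arm, as the interface text tells. Its arguments: {"type":"object","properties":{"motion":{"type":"array"}},"required":["motion"]}

```bash
mkdir -p pics; ls; python3 - <<'E'
from station import *
import cv2
for n in ("scene","side"):
    cv2.imwrite(f"pics/{n}0.png",read_camera(n)[:,:,::-1])
s=get_state();print(s);print(finger_overhang)
for n in ("scene","side","wrist"): print(n,camera_params(n))
E
```

```text
pics
{'time': 0.1, 'joint_positions': array([-3.33113886e-02,  3.79370744e-01,  1.73469399e+00,  2.74094464e-05,
        1.02847931e+00, -3.32885569e-02]), 'qvel': array([-0.00242032, -0.00245105, -0.0010387 ,  0.00096679,  0.00061733,
       -0.00081165]), 'joint_torque': array([ 8.27948297e-04, -7.65040755e+01, -4.35293305e+01,  6.52666739e-02,
        3.98717879e-02, -7.94045559e-05]), 'ee_pos': array([ 6.99846482e-01, -6.72025910e-06,  4.04157593e-01]), 'orientation': array([[ 3.70156525e-05,  9.99999548e-01, -9.50080131e-04],
       [ 9.99999998e-01, -3.69632724e-05,  5.51498366e-05],
       [ 5.51146936e-05, -9.50082171e-04, -9.99999547e-01]]), 'force': array([-0.70571672, -0.55376335, -0.42319965]), 'ft_torque': array([ 0.02896806, -0.02478854,  0.04155617]), 'grip_width': 1.0020788256223612}
0.1908
scene {'intrinsics': array([[543.97319009,   0.        , 311.43730795],
       [  0.        , 543.97319009, 238.78753591],
       [  0.        ,   0.        ,   1.        ]]), 'rvec': array([ 2.44252711,  0.64403288, -0.21523658]), 'tvec': array([-0.52426853, -0.13720893,  1.42674576])}
side {'intrinsics': array([[539.52544858,   0.        , 312.3194116 ],
       [  0.        , 539.52544858, 241.63969476],
       [  0.        ,   0.        ,   1.        ]]), 'rvec': array([ 2.3246549 , -0.21133613,  0.06714294]), 'tvec': array([-0.52778409,  0.14883673,  1.08461763])}
wrist {'intrinsics': array([[390.57835103,   0.        , 311.6785321 ],
       [  0.        , 390.57835103, 237.00404274],
       [  0.        ,   0.        ,   1.        ]]), 'rvec': array([-2.85660099e+00,  1.19697691e-03,  6.88748695e-04]), 'tvec': array([-0.69913062, -0.03190236,  0.39237133])}
```

View pics/scene0.png

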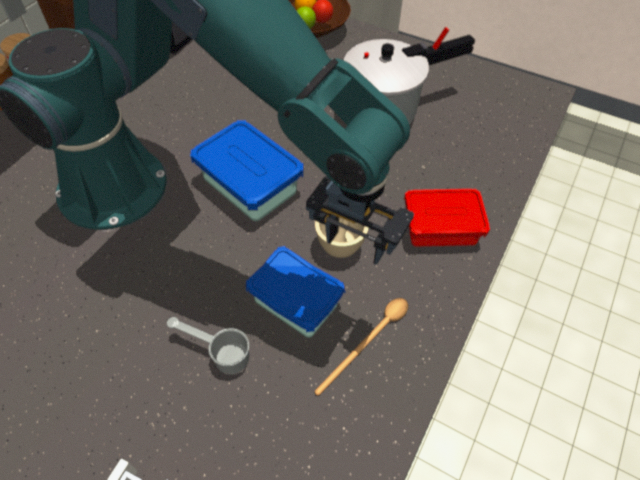

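View pics/side0.png

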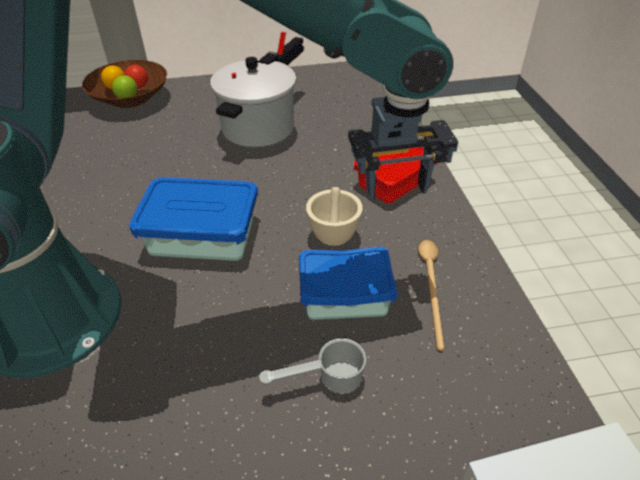

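Candidates: a large blue-lidded box at scene (247,165), a small blue-lidded box at (295,290) and a red box at (446,215). I choose the small blue one, next to the mortar, cup and spoon. Next I segment its lid in both views and check it in a crop.

```bash
cat > h.py <<'E'
import cv2,numpy as np
from station import *
def cam(n):
    p=camera_params(n); R=cv2.Rodrigues(p["rvec"])[0]; return p["intrinsics"],R,p["tvec"],p
def toplane(n,px,z):
    K,R,t,_=cam(n); px=np.atleast_2d(px).astype(float)
    d=np.c_[px,np.ones(len(px))]@np.linalg.inv(K).T@R; c=-R.T@t
    return c+d*((z-c[2])/d[:,2])[:,None]
def proj(n,P):
    K,R,t,p=cam(n); return cv2.projectPoints(np.atleast_2d(P).astype(float),p["rvec"],t,K,None)[0][:,0]
def bluemask(img,seed):
    hsv=cv2.cvtColor(img,cv2.COLOR_RGB2HSV)
    m=((hsv[...,0]>100)&(hsv[...,0]<130)&(hsv[...,1]>150)&(hsv[...,2]>40)).astype(np.uint8)
    m=cv2.morphologyEx(m,cv2.MORPH_CLOSE,np.ones((5,5)))
    n,l,st,c=cv2.connectedComponentsWithStats(m)
    return (l==l[seed[1],seed[0]]).astype(np.uint8)
def outline(x,y,yaw,z0=0.,up=0.008):
    "lid upper outline in world, corners raised"
    a=np.linspace(0,np.pi/2,8);P=[]
    for k,(sx,sy) in enumerate([(1,1),(-1,1),(-1,-1),(1,-1)]):
        q=np.c_[sx*(.068+.024*np.cos(a)),sy*(.043+.024*np.sin(a)),np.full(8,.070+up)]
        P.append(q if k%2==0 else q[::-1])
    P=np.vstack(P); c,s=np.cos(yaw),np.sin(yaw)
    return np.c_[x+c*P[:,0]-s*P[:,1],y+s*P[:,0]+c*P[:,1],P[:,2]+z0]
E
python3 - <<'E'
from h import *
out=[]
for n,seed in (("scene",(280,265)),("side",(320,290))):
    im=cv2.imread(f"pics/{n}0.png")[:,:,::-1].copy(); m=bluemask(im,seed)
    c=max(cv2.findContours(m,0,cv2.CHAIN_APPROX_NONE)[0],key=cv2.contourArea)[:,0]
    W=toplane(n,c,.072)[:,:2]
    r=cv2.minAreaRect((W*1000).astype(np.float32)); print(n,m.sum(),r)
    v=im.copy(); cv2.drawContours(v,[c.reshape(-1,1,2)],-1,(0,255,0),1)
    x,y,w,h=cv2.boundingRect(c); v=v[y-50:y+h+50,x-60:x+w+60]; out.append(cv2.resize(v,(400,400*v.shape[0]//v.shape[1])))
H=min(o.shape[0] for o in out)
cv2.imwrite("pics/crop1.png",np.hstack([o[:H] for o in out])[:,:,::-1])
print("mortar rim",toplane("side",[334,205],.085),"cup",toplane("side",[342,352],.058),"cup handle end",toplane("side",[266,377],.056),"spoon",toplane("side",[[428,250],[440,347]],.006))
E
```

```text
scene 4733 ((598.0036010742188, -62.94403076171875), (139.45594787597656, 187.63153076171875), 83.12692260742188)
side 5007 ((592.3250122070312, -68.17140197753906), (147.99136352539062, 181.585693359375), 82.64187622070312)
mortar rim [[0.60867584 0.12957873 0.085     ]] cup [[ 0.54859937 -0.23263638  0.058     ]] cup handle end [[ 0.41247066 -0.25676     0.056     ]] spoon [[ 0.80118034  0.03022717  0.006     ]
 [ 0.73932035 -0.2204749   0.006     ]]
```

View pics/crop1.png

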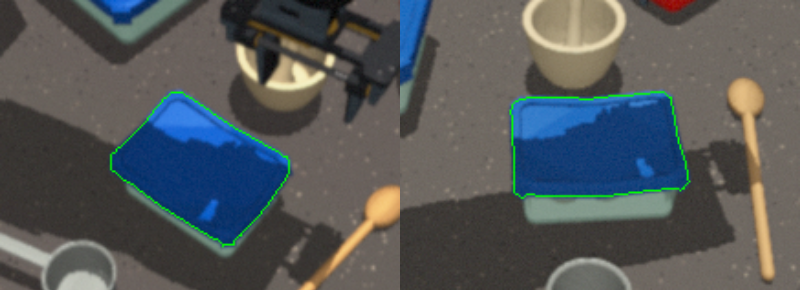

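Both views confirm the choice: the small lidded box, with the mortar behind it, the cup in front and the spoon to its right. Next I refine its pose with a silhouette fit.

```bash
cat > fit.py <<'E'
from h import *
from scipy.optimize import minimize
def fit(masks,x0=(.595,-.065,-.122,.0,),up=.008):
    S=4
    def cost(p):
        tot=0
        for n,(m,K,R,t,pr) in masks.items():
            P=outline(*p[:3],up=up); lo=outline(*p[:3],up=-.012+p[3])
            Q=np.vstack([P,lo]); d=cv2.projectPoints(Q,pr["rvec"],t,K,None)[0]
            h=cv2.convexHull(d.astype(np.float32))
            im=np.zeros_like(m); cv2.fillConvexPoly(im,np.round(h*16).astype(np.int32),1,shift=4)
            b=lambda a:cv2.GaussianBlur(a.astype(np.float32),(0,0),1.5)
            tot+=((b(im)-b(m))**2).sum()
        return tot
    init=np.array(x0)+np.vstack([np.zeros(4),np.diag([.01,.01,.06,.006])])
    r=minimize(cost,x0,method="Nelder-Mead",options=dict(initial_simplex=init,maxiter=300,xatol=1e-5)); return r
def pts(x,y,yaw):
    c,s=np.cos(yaw),np.sin(yaw)
    return {k:np.round([x+c*a-s*b,y+s*a+c*b],4) for k,a,b in (("a",.081,.056),("b",-.081,.056),("c",-.081,-.056),("d",.081,-.056))}
E
python3 - <<'E'
from fit import *
M={}
for n,seed in (("scene",(280,265)),("side",(320,290))):
    im=cv2.imread(f"pics/{n}0.png")[:,:,::-1].copy(); M[n]=(bluemask(im,seed),*cam(n))
for k in (["scene"],["side"],["scene","side"]):
    r=fit({n:M[n] for n in k}); print(k,r.x.round(4),r.fun)
print(pts(*r.x[:3]))
E
```

```text
['scene'] [ 0.6001 -0.0654 -0.1322  0.0199] 17.944910049438477
['side'] [ 0.5911 -0.0699 -0.1301  0.0118] 69.38725280761719
['scene', 'side'] [ 0.5947 -0.065  -0.1363  0.0055] 268.38262939453125
{'a': array([ 0.6826, -0.0205]), 'b': array([0.5221, 0.0015]), 'c': array([ 0.5069, -0.1094]), 'd': array([ 0.6674, -0.1314])}
```

Request:
{"method": "arm_command", "body": {"motion": [-0.75,-0.83,0,0,0,0,0,-1.5,-1.67,0,0,0,0,0,-1.5,-1.67,0,0,0,0,0,-1.5,-1.67,0,0,0,0,0,-1.5,-1.67,0,0,0,0,0]}}

```text
time: 0.72
ee_pos: [0.6007, -0.0894, 0.4048]
orientation: [[-0.001, 1.0, 0.0], [1.0, 0.001, 0.0], [0.0, 0.0, -1.0]]
force: [0.4, -0.2, 0.5]
grip_width: 0.481
```

Request:
{"method": "arm_command", "body": {"motion": [0,0,0,0,0,0,0,0,0,0,0,0,0,0]}}

```text
time: 0.98
ee_pos: [0.6002, -0.0895, 0.4046]
orientation: [[-0.001, 1.0, -0.0], [1.0, 0.001, 0.0], [0.0, -0.0, -1.0]]
force: [-0.3, -0.7, 0.4]
grip_width: 0.261
```

```bash
python3 - <<'E'
from fit import *
M={}
s=get_state();print(s["ee_pos"],s["force"],s["grip_width"])
vis=[]
for n in ("wrist","scene","side"):
    p=cam(n); im=read_camera(n); cv2.imwrite(f"pics/{n}1.png",im[:,:,::-1])
    if n=="wrist":
        q=proj("wrist",[[.595,-.065,.07]])[0]; print(q, p[3]["rvec"],p[3]["tvec"]); np.savez("w1",K=p[0],r=p[3]["rvec"],t=p[2])
E
```

```text
[ 0.60022525 -0.08952914  0.40455664] [-0.30368807 -0.70252832  0.38717776] 0.26068610761248295
[305.8943664  192.21392218] [-2.85662151e+00  3.14935743e-04 -6.03085160e-04] [-0.5998515  -0.11828989  0.3669504 ]
```

View pics/wrist1.png

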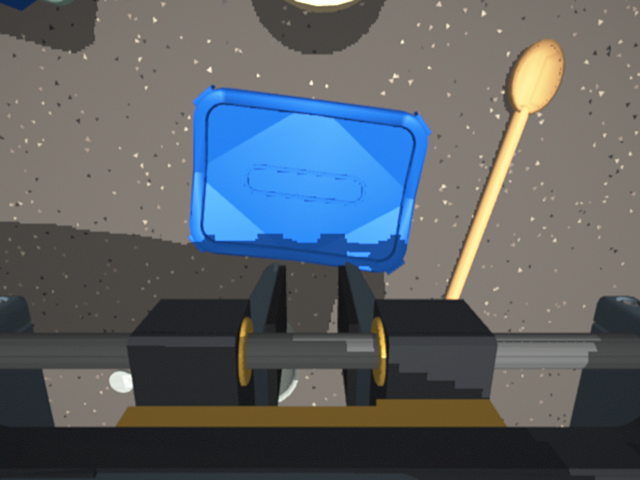

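The wrist view shows the whole lid: corners near (207,90), (427,125), (400,268) and (195,245), with its centre at about (308,178) and all four flaps raised. The half-shut fingers are just below it. I fit the pose from this view.

```bash
python3 - <<'E'
from fit import *
w=np.load("w1.npz"); im=cv2.imread("pics/wrist1.png")[:,:,::-1].copy()
m=bluemask(im,(308,178)); W=(m,w["K"],None,w["t"],dict(rvec=w["r"]))
c=max(cv2.findContours(m,0,cv2.CHAIN_APPROX_NONE)[0],key=cv2.contourArea);print(m.sum(),cv2.boundingRect(c),cv2.minAreaRect(c))
r=fit({"wrist":W});print("wrist",r.x.round(4),r.fun);print(pts(*r.x[:3]))
M={"wrist":W}
for n,sd in (("scene",(280,265)),("side",(320,290))):
    i=cv2.imread(f"pics/{n}1.png")[:,:,::-1].copy(); M[n]=(bluemask(i,sd),*cam(n))
    q=fit({n:M[n]});print(n,q.x.round(4),q.fun,M[n][0].sum())
d=cv2.projectPoints(outline(*r.x[:3]),w["r"],w["t"],w["K"],None)[0][:,0]
v=im.copy();cv2.polylines(v,[np.round(d*16).astype(np.int32).reshape(-1,1,2)],True,(255,0,0),1,shift=4)
cv2.imwrite("pics/ov.png",cv2.resize(v[70:300,160:460],None,fx=2.5,fy=2.5)[:,:,::-1])
E
```

```text
36531 (188, 85, 243, 189) ((303.00213623046875, 181.20616149902344), (239.14976501464844, 166.8683319091797), 7.539444923400879)
wrist [ 0.5942 -0.059  -0.1278  0.0011] 1478.7266845703125
{'a': array([ 0.6816, -0.0138]), 'b': array([0.521 , 0.0069]), 'c': array([ 0.5067, -0.1042]), 'd': array([ 0.6674, -0.1249])}
scene [ 0.6007 -0.0672 -0.1083  0.0199] 161.9655303955078 4480
side [ 0.5907 -0.0701 -0.1201  0.0114] 61.27933120727539 5019
```

View pics/ov.png

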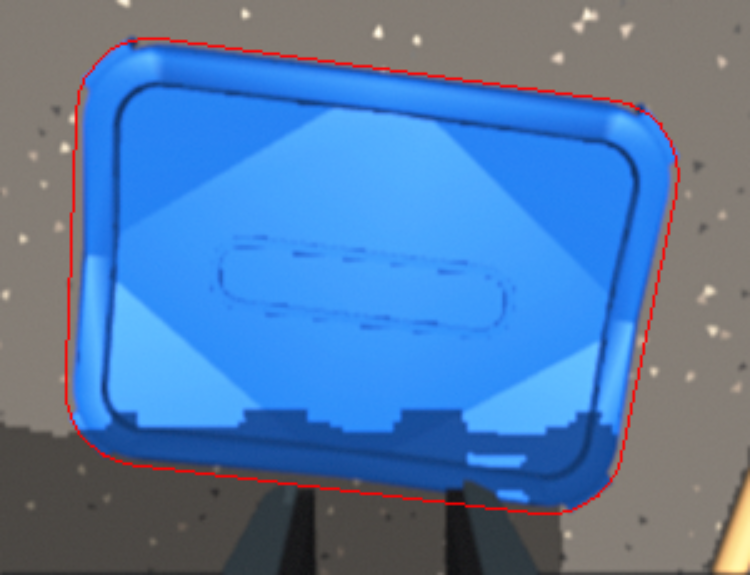

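The overlay agrees to a few mm. I'll use centre (0.595,-0.062) and yaw -0.128. First I go above corner a with the fingers shut, tips about 15 mm over it.

Request:
{"method": "arm_command", "body": {"motion": [0.4,0.45,0.6,0,0,0,0,0.8,0.9,1.2,0,0,0,0,1.21,1.37,1.8,0,0,0,0,1.21,1.37,2.0,0,0,0,0,1.21,1.37,2.0,0,0,0,0]}}

```text
time: 1.75
ee_pos: [0.6815, -0.0175, 0.2839]
orientation: [[-0.0, 1.0, -0.002], [1.0, 0.0, 0.0], [0.0, -0.002, -1.0]]
force: [-0.4, -0.4, 0.4]
grip_width: 0.002
```

Request:
{"method": "arm_command", "body": {"motion": [0,0,0,0,0,0,0,0,0,0,0,0,0,0]}}

```text
time: 2.0
ee_pos: [0.682, -0.018, 0.2861]
orientation: [[0.001, 1.0, 0.002], [1.0, -0.001, -0.0], [-0.0, 0.002, -1.0]]
force: [0.5, -0.2, -0.3]
grip_width: 0.007
```

```bash
python3 - <<'E'
from fit import *
s=get_state();print(s["ee_pos"],s["force"],s["grip_width"])
im=read_camera("wrist"); o=read_camera("side")
tip=s["ee_pos"]+.1908*s["orientation"][:,2]; print("tip",tip, proj("wrist",[tip,[.682,-.017,.077]]))
v=np.hstack([im,cv2.resize(o[200:400,250:490],(576,480))]); cv2.imwrite("pics/w2.png",cv2.resize(v,(800,316))[:,:,::-1])
E
```

```text
[ 0.68199914 -0.01795277  0.28605868] [ 0.45449573 -0.23507346 -0.2834976 ] 0.006605771406831224
tip [ 0.68230879 -0.01797316  0.09525894] [[312.74513615 295.12203564]
 [311.99665407 278.60362433]]
```

View pics/w2.png

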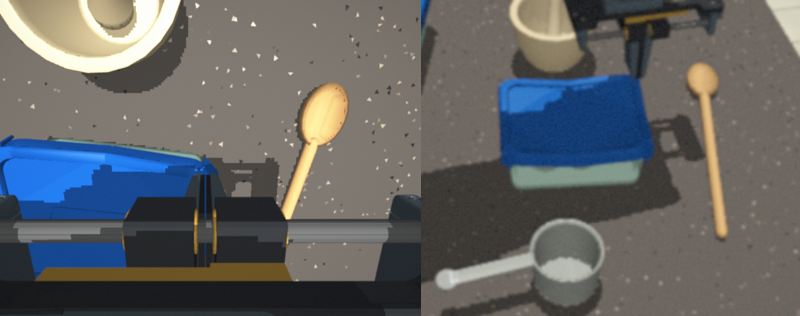

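```bash
python3 - <<'E'
from fit import *
s=get_state(); im=read_camera("wrist"); o=read_camera("side"); R=s["orientation"]
tip=s["ee_pos"]+.1908*R[:,2]
foot=np.array([tip+R@[a,b,0] for a,b in ((.016,.0135),(.016,-.0135),(-.016,-.0135),(-.016,.0135))])
T=[]
for n,i,(x,y,w,h) in (("wrist",im,(230,200,160,120)),("side",o,(290,190,120,130))):
    v=cv2.resize(i[y:y+h,x:x+w],(400,400*h//w),interpolation=cv2.INTER_CUBIC);f=400/w
    D=lambda P,c:cv2.polylines(v,[np.round((proj(n,P)-[x,y])*f*16).astype(np.int32).reshape(-1,1,2)],True,c,1,cv2.LINE_AA,4)
    D(foot,(255,255,0)); D(outline(.594,-.060,-.128),(255,0,0)); D(outline(.594,-.060,-.128,up=0),(255,255,255)); D(outline(.594,-.069,-.128),(0,255,0)); T.append(v)
H=min(t.shape[0] for t in T); 
v=np.zeros((440,800,3),np.uint8)
for k,t in enumerate(T): v[:min(440,t.shape[0]),400*k:400*k+400]=t[:440]
cv2.imwrite("pics/c3.png",v[:,:,::-1])
E
```

```text
(no output)
```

View pics/c3.png

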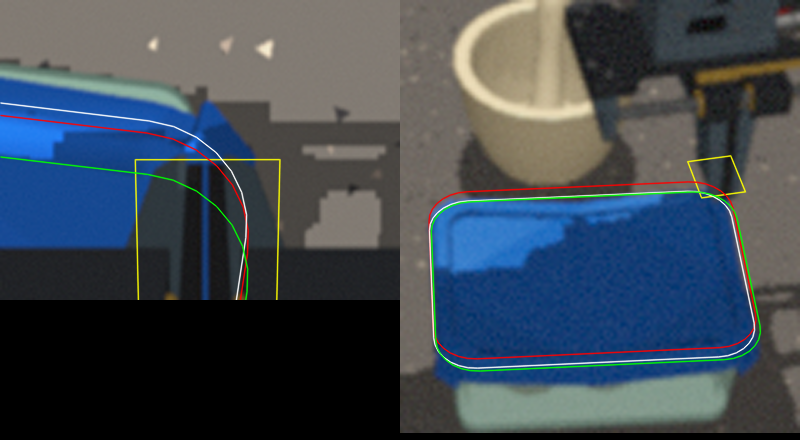

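The side view and the wrist view (allowing for the visible skirt) put the fingertips over corner a's rim. I press gradually and watch the force.

Request:
{"method": "arm_command", "body": {"motion": [0,0,0.15,0,0,0,0,0,0,0.25,0,0,0,0,0,0,0.33,0,0,0,0,0,0,0.36,0,0,0,0,0,0,0.36,0,0,0,0]}}

```text
time: 2.82
ee_pos: [0.6818, -0.0174, 0.2626]
orientation: [[-0.0, 1.0, -0.001], [1.0, 0.0, -0.0], [-0.0, -0.001, -1.0]]
force: [-0.2, -0.2, -0.2]
grip_width: 0.008
```

Request:
{"method": "arm_command", "body": {"motion": [0,0,0.03,0,0,0,0,0,0,0.05,0,0,0,0,0,0,0.05,0,0,0,0]}}

```text
time: 3.2
ee_pos: [0.6821, -0.0175, 0.2606]
orientation: [[0.0, 1.0, -0.0], [1.0, -0.0, -0.0], [-0.0, -0.0, -1.0]]
force: [-3.3, -0.8, 8.2]
grip_width: 0.008
```

Request:
{"method": "arm_command", "body": {"motion": [0,0,0.02,0,0,0,0,0,0,0.03,0,0,0,0,0,0,0.03,0,0,0,0]}}

```text
time: 3.58
ee_pos: [0.6824, -0.0175, 0.26]
orientation: [[0.0, 1.0, 0.0], [1.0, -0.0, -0.0], [-0.0, 0.0, -1.0]]
force: [-8.4, 0.8, 22.2]
grip_width: 0.005
```

```bash
python3 - <<'E'
from fit import *
s=get_state(); print(s["ee_pos"][2]-.1908,s["force"])
im=read_camera("wrist"); o=read_camera("side")
v=np.hstack([cv2.resize(im[190:310,220:380],(400,300),interpolation=2),cv2.resize(o[190:310,285:445],(400,300),interpolation=2)]); cv2.imwrite("pics/c4.png",v[:,:,::-1])
E
```

```text
0.06922355344865586 [-8.41210574  0.77239765 22.24827523]
```

View pics/c4.png

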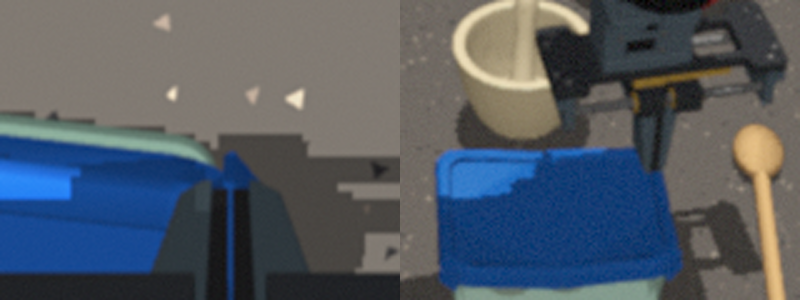

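Corner a: the tip meets a hard stop at 69-70 mm with 22 N, so it is shut. I lift and go to b.

Request:
{"method": "arm_command", "body": {"motion": [0,0,-0.45,0,0,0,0,0.12,-0.9,-0.45,0,0,0,0,0.25,-1.8,-0.45,0,0,0,0,0.375,-2.68,-0.45,0,0,0,0,0.375,-2.68,-0.4,0,0,0,0]}}

```text
time: 4.3
ee_pos: [0.5181, 0.0055, 0.282]
orientation: [[-0.0, 1.0, -0.002], [1.0, 0.0, 0.0], [0.0, -0.002, -1.0]]
force: [1.2, -0.2, 0.8]
grip_width: 0.008
```

Request:
{"method": "arm_command", "body": {"motion": [0,0,0,0,0,0,0,0,0,0.15,0,0,0,0,0,0,0.25,0,0,0,0,0,0,0.33,0,0,0,0,0,0,0.33,0,0,0,0]}}

```text
time: 4.92
ee_pos: [0.5213, 0.005, 0.2618]
orientation: [[-0.0, 1.0, -0.001], [1.0, 0.0, -0.0], [-0.0, -0.001, -1.0]]
force: [-0.9, 0.5, 0.4]
grip_width: 0.007
```

Request:
{"method": "arm_command", "body": {"motion": [0,0,0.03,0,0,0,0,0,0,0.05,0,0,0,0,0,0,0.06,0,0,0,0,0,0,0.06,0,0,0,0]}}

```text
time: 5.42
ee_pos: [0.5215, 0.0051, 0.26]
orientation: [[0.0, 1.0, -0.0], [1.0, -0.0, 0.0], [0.0, -0.0, -1.0]]
force: [-8.9, 1.7, 25.4]
grip_width: 0.005
```

b is shut too (25 N at a 69 mm tip height). Next is c.

Request:
{"method": "arm_command", "body": {"motion": [0,0,-0.45,0,0,0,0,-0.9,-0.12,-0.45,0,0,0,0,-1.83,-0.25,-0.45,0,0,0,0,-1.83,-0.25,-0.45,0,0,0,0,-1.83,-0.25,-0.35,0,0,0,0]}}

```text
time: 6.05
ee_pos: [0.5064, -0.1047, 0.28]
orientation: [[0.001, 1.0, 0.001], [1.0, -0.001, -0.0], [-0.0, 0.001, -1.0]]
force: [-0.2, 0.5, 0.0]
grip_width: 0.008
```

Request:
{"method": "arm_command", "body": {"motion": [0,0,0,0,0,0,0,0,0,0.15,0,0,0,0,0,0,0.25,0,0,0,0,0,0,0.3,0,0,0,0,0,0,0.3,0,0,0,0]}}

```text
time: 6.68
ee_pos: [0.5062, -0.1045, 0.2615]
orientation: [[-0.0, 1.0, -0.001], [1.0, 0.0, 0.0], [0.0, -0.001, -1.0]]
force: [0.0, -0.1, -0.6]
grip_width: 0.002
```

Request:
{"method": "arm_command", "body": {"motion": [0,0,0.03,0,0,0,0,0,0,0.05,0,0,0,0,0,0,0.05,0,0,0,0]}}

```text
time: 7.05
ee_pos: [0.5064, -0.1047, 0.26]
orientation: [[-0.0, 1.0, -0.0], [1.0, 0.0, 0.0], [0.0, -0.0, -1.0]]
force: [-9.5, 1.9, 25.1]
grip_width: 0.003
```

c is shut. Next is d.

Request:
{"method": "arm_command", "body": {"motion": [0,0,-0.45,0,0,0,0,-0.12,0.9,-0.45,0,0,0,0,-0.25,1.8,-0.45,0,0,0,0,-0.35,2.68,-0.45,0,0,0,0,-0.35,2.68,-0.4,0,0,0,0]}}

```text
time: 7.68
ee_pos: [0.6698, -0.126, 0.2832]
orientation: [[-0.0, 1.0, 0.003], [1.0, 0.0, -0.001], [-0.001, 0.003, -1.0]]
force: [-0.9, 0.1, 0.6]
grip_width: 0.005
```

Request:
{"method": "arm_command", "body": {"motion": [0,0,0,0,0,0,0,0,0,0.15,0,0,0,0,0,0,0.25,0,0,0,0,0,0,0.35,0,0,0,0,0,0,0.35,0,0,0,0]}}

```text
time: 8.3
ee_pos: [0.6665, -0.1257, 0.2613]
orientation: [[0.0, 1.0, -0.001], [1.0, -0.0, 0.0], [0.0, -0.001, -1.0]]
force: [-0.7, 0.3, 0.3]
grip_width: 0.004
```

Request:
{"method": "arm_command", "body": {"motion": [0,0,0.02,0,0,0,0,0,0,0.04,0,0,0,0,0,0,0.05,0,0,0,0]}}

```text
time: 8.68
ee_pos: [0.6672, -0.1257, 0.2601]
orientation: [[-0.0, 1.0, -0.0], [1.0, 0.0, 0.0], [0.0, -0.0, -1.0]]
force: [-7.0, 1.5, 19.5]
grip_width: 0.005
```

d met its hard stop as well. I lift clear to the earlier viewing pose and check.

Request:
{"method": "arm_command", "body": {"motion": [0,0,-0.8,0,0,0,0,0.2,-0.3,-1.6,0,0,0,0,0.6,-1.12,-2.4,0,0,0,0,0.6,-1.12,-2.41,0,0,0,0,0.6,-1.12,-2.41,0,0,0,0]}}

```text
time: 9.3
ee_pos: [0.5998, -0.0896, 0.4039]
orientation: [[-0.0, 1.0, 0.001], [1.0, 0.0, -0.0], [-0.0, 0.001, -1.0]]
force: [-0.8, -0.8, 0.6]
grip_width: 0.006
```

Request:
{"method": "arm_command", "body": {"motion": [0,0,0,0,0,0,0,0,0,0,0,0,0,0]}}

```text
time: 9.55
ee_pos: [0.6002, -0.09, 0.4022]
orientation: [[0.0, 1.0, -0.002], [1.0, -0.0, 0.0], [0.0, -0.002, -1.0]]
force: [0.2, -0.8, -0.7]
grip_width: 0.003
```

```bash
python3 - <<'E'
from fit import *
s=get_state(); print(s["ee_pos"],s["force"])
p=cam("wrist"); im=read_camera("wrist"); m=bluemask(im,(308,178))
for up in (0,.008): r=fit({"wrist":(m,*p)},up=up);print(up,r.x.round(4),r.fun)
b=cv2.imread("pics/wrist1.png")[:,:,::-1]
v=np.hstack([cv2.resize(i[0:300,160:600],(400,273),interpolation=2) for i in (b,im)])
o=read_camera("side"); cv2.imwrite("pics/side9.png",o[:,:,::-1]);b=cv2.imread("pics/side1.png")[:,:,::-1]
v=np.vstack([v,np.hstack([cv2.resize(i[180:400,250:490],(400,320),interpolation=2) for i in (b,o)])])
cv2.imwrite("pics/end.png",v[:,:,::-1])
E
```

```text
[ 0.60024474 -0.09000986  0.40224382] [ 0.21351065 -0.81452827 -0.71736171]
0 [ 0.5942 -0.0591 -0.1258  0.0021] 223.595458984375
0.008 [ 0.5936 -0.0585 -0.132   0.001 ] 1349.824462890625
```

View pics/end.png

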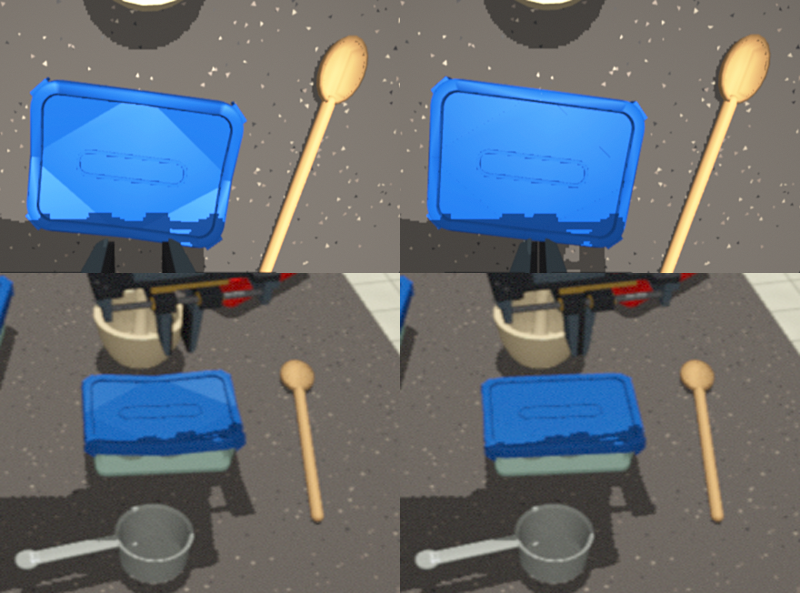

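Before and after: the four lighter and darker triangular flaps at the corners are gone and the panel is shaded evenly. The lid silhouette now fits the flat model far better than the sprung one (224 against 1350). The box, cup and spoon, and what is seen of the mortar, look unmoved. I hand in.

```bash
python3 -c "
from station import *
print(finish_job())"
```

```text
the job is handed in; nothing more can be done
None
```

I pressed all four corners (a, b, c, d) of the small blue-lidded box shut with the closed fingertips and handed in the job about 10 s into the 58 s allowed.

- **Corners:** each press ended on a hard stop with the tip about 69 mm above the counter, at 19–25 N. The sideways force was 7–9 N. In the last wrist picture the raised flaps at the corners were gone.
- **Box:** it was at (0.594, -0.059) m before and after the presses, to within 1 mm. The lid outline fits a flat lid much better than a sprung one (224 against 1350).
- **Bystanders:** the cup and spoon, and the visible part of the mortar, look unmoved in the before and after pictures. I did not measure their positions afterwards.
- **Robot:** it ended well clear of everything, with no contact force at the wrist.

One early disagreement: the scene and side cameras placed the box 6–11 mm away from the wrist estimate. I used the wrist estimate, and all four presses met the rim there.

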